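# Clear the engraving jig and hold a blank home in its corner

### The job

Clear the engraving jig by hanging the little copper pail by its handle on the hook of the stand and letting it hang there freely. Then set the rectangular brass-faced block flat on the jig, slide it into the corner so that its long side lies flush along the long stop and its end flush against the short stop, and finish still holding it there, firmly pressed against both stops at once as if for engraving: do not let go. Leave the round block and the hammer where they are.

Things in the scene. Friction and masses are not known exactly. Their poses are not given: they have to be found in the camera images.
- jig: Fixed flat dark steel base plate 210 x 160 x 14 mm (its x, y, z) lying on the table; origin under its centre, z up. Two steel bars 18 mm high stand on it and form an inside corner towards its +x, +y. At the start the pail stands on it. It may be turned up to 0.3 rad
- corner (a point): Inside corner of the jig's two stops, at the level of the plate's top face (14 mm above the table), axes as the jig's. The long stop's inner face is the plane y = 0 here, the short stop's the plane x = 0; the block's place is at negative x and y: seated, its centre is at x = -40 mm, y = -26 mm. Wood rubs on the steel with a friction coefficient of roughly 1: while the block presses on one stop, rubbing there can take up about as much of a push towards the other
- long_stop: Fixed rigid steel bar, 150 mm along the jig's x, 16 mm thick, 18 mm high above the plate. Origin at the plate's top, in the middle of its inner face, which looks to the jig's -y; 75 mm from the corner
- short_stop: Fixed rigid steel bar, 70 mm along the jig's y, 16 mm thick, 18 mm high above the plate. Origin at the plate's top, in the middle of its inner face, which looks to the jig's -x; 38 mm from the corner
- blank: Loose rectangular wooden block with a thin brass plate on top, 80 x 52 x 48 mm (x, y, z), about 0.2 kg. Origin at the centre of its underside. Gripped across its 52 mm width by its upper 25 mm, the fingers pass above the 18 mm stops. Starts on the table to the robot's right
- round_block: Bystander: round wooden block with a brass plate, 66 mm across, 48 mm high; origin under its centre. Not the one to use; it may start in either of two places, the rectangular block in the other
- pail: Small open copper pail, 68 mm across at the rim, 60 mm high, about 0.2 kg; origin at the centre of its underside, z up. Its stiff fixed round-bar handle (9 mm thick) arches over it: the straight level top bar runs 110 mm along the pail's y with its axis 130 mm above the pail's underside. Between rim and bar it is open, 65 mm high. The bar can be pinched 32 mm to one side of its middle, leaving the middle free for the hook
- bail_mid (a point): Middle of the axis of the straight top bar of the pail's handle
- hook: Fixed stand: base plate 120 x 120 x 12 mm, post 14 mm thick and 210 mm high at its origin (origin at the table), and from the post a level round arm 8 mm thick, axis 200 mm above the table, towards the stand's own -x, ending in an upturned tip: the arm is level to 108 mm from the post's axis and the tip reaches 118 mm out and 224 mm high. The pail's bar goes over the tip, crosswise to the arm
- hook_seat (a point): Point on the upper side of the hook's level arm, 65 mm from the post's axis, 204 mm above the table; the middle of the pail's handle bar rests about here. Axes as the stand's
- hammer: Bystander: small hammer about 220 mm long lying near the robot

How it is judged:
By the outcome, as a careful person would: the job done as asked, in the order asked, and still so for the second after the job is handed in, while the arm keeps its last pose, push and grip.
It also fails if it takes over 70 s, if anything falls off the work surface, if the arm or the gripper's body presses on something with over 40 N, if the wrist force passes 120 N, or if a joint passes its speed limit or range.

### The arm

A 7-joint arm with a two-finger parallel gripper is mounted at the origin on the work surface. World frame = base frame: x ahead of the robot, y to its left, z up, the work surface at z = 0. Lengths are in m, angles in rad, forces in N, time in s.
With the tool pointing down it reaches from about 0.35 to 0.9 m from the base axis. Payload 7.2 kg.
Tool frame: the origin (TCP) lies at the very end of the fingers, on their centre line; the grasp point (between the pads) lies 19 mm behind it (manip.grip_point_offset is the distance from the TCP to the grasp point, in m); z points along the fingers, x is the direction in which the jaws open and shut, and the axes are right-handed (so a half turn about z gives the same grasp; the last joint's range is limited). The gripper opens to 88 mm and grips with 3 to 60 N. Pads are 20 mm wide; open, the fingers measure 115 mm over their backs; the gripper's body (75 mm by 178 mm) begins 61 mm behind the grasp point.
Start: joints at [1.26, 0.411, -0.013, 1.596, 0.006, 1.134, -0.082], TCP at [0.15, -0.607, 0.223] pointing down, gripper open.
Joint ranges: [-2.95, 2.95], [-0.29, 1.99], [-1.47, 1.44], [0.14, 2.54], [-1.03, 4.17], [0.13, 1.85], [-2.86, 2.86]. Speed limits (rad/s): [2.39, 2.39, 3.01, 3.01, 3.14, 3.14, 3.14].

### API

Orientations are given as a 3x3 rotation matrix whose columns are the frame's x, y, z axes.
In Python, from bench import manip gives the robot as it stands.
- The arm moves only by the shell command python3 -m handwheel 'ROWS' [FORCE]. ROWS is JSON, a list of rows, each a list of 3 entries, a list of its own where there are three numbers: the shift along the tool's x, y, z in cm, then the turn about the tool's z in rad, then the opening, from 0 (shut) to 1 (fully open). A call has 1 to 8 rows; each row is the pose to reach, as a shift and turn from the pose commanded when the call began, along the tool's axes at that moment; what a row does not reach only later rows make up. A row lasts 1/10 s, in which the tool goes at most 50 mm and 8.59 degrees, less where a joint would pass 70% of its speed; a pose out of reach is approached as far as the arm can. A call with a gripper value outside its range is refused whole. The fingers move at their own pace and stop on an object; FORCE is the grip in N (left out, the last holds). Time passes only in rows, so rows that repeat a pose let the fingers close. It gives the time, the measured TCP pose, the force and the opening at its end, in the units of the state.
- manip.observe(): the state, without advancing time (a new reading comes with each control period).
- manip.capture(name): name is "scene" or "top"; returns the picture (480x640x3 uint8, red, green, blue); there is no depth.
- manip.camera_model(name): a dict with "fx", "fy", "cx", "cy" (pixels), "dist" ([k1, k2, p1, p2, k3] as OpenCV has them; the pictures are not rectified), "rvec" (rotation vector, rad) and "tvec" (3), from world to camera coordinates, as OpenCV has them. Camera axes: x right, y down, z forward; pixel columns grow to the right and rows downward; lengths in m; the calibration is good to about 2 mm. A picture is of the moment at which its call begins. camera_model takes no time and is no camera call.
- manip.finish_job(): hands the job in, once; it reports no verdict.
The state is a dict: "time": time; "joint_positions": joint angles; "joint_velocities": joint speeds; "tau": joint torques, N m; "position": TCP position; "tool_rot": TCP orientation; "ft_force": force on the tool from outside, world axes, zero at the start; "ft_torque": the same for the moment, N m; "gripper_width": finger opening in m.
Only numpy, scipy, OpenCV 4.12 (cv2) and the standard library are available. Lean on these libraries where they do the work, as an engineer would, in place of code of your own. Each camera call takes 0.05 s, during which the arm holds its last target. There are 200 camera calls.

## Working session

There is one attempt and no reset: what is moved stays moved. The work goes in short steps, Python scripts to look and compute and a shell command to move; the robot and the scene stay as the last step left them, time stands still between calls to the robot, and variables do not carry over. Pictures are saved under pics/ and viewed, about 8 in all and at most 12, crops included, and the job is handed in when it is done.

```bash
ls; mkdir -p pics
python3 - <<'E'
from bench import manip
import cv2,numpy as np
for n in("scene","top"):
    cv2.imwrite(f"pics/{n}0.png",cv2.cvtColor(manip.capture(n),cv2.COLOR_RGB2BGR)); m=manip.camera_model(n)
    R=cv2.Rodrigues(np.array(m["rvec"],float))[0]; print(n,m["fx"],-R.T@np.array(m["tvec"]).ravel(),R.round(2).tolist(),m["dist"])
s=manip.observe();print(s["time"],s["position"],np.round(s["tool_rot"],3).tolist(),s["ft_force"],s["gripper_width"])
E
```

```text
pics
scene 497.65675849206986 [ 0.8711667  -0.41740424  0.80948118] [[0.77, 0.64, 0.0], [0.48, -0.58, -0.66], [-0.42, 0.51, -0.75]] [0.00287862 0.         0.         0.         0.        ]
top 468.903000751558 [0.35215588 0.00259003 1.01350192] [[0.02, -1.0, -0.04], [-0.99, -0.01, -0.16], [0.16, 0.04, -0.99]] [-0.10312854  0.          0.          0.          0.        ]
0.1 [ 0.1501202  -0.60625586  0.2219098 ] [[0.24, -0.971, -0.0], [-0.971, -0.24, 0.001], [-0.001, 0.0, -1.0]] [ 0.48115791 -0.06577369 -0.60092162] 0.08769570246099394
```

View pics/top0.png

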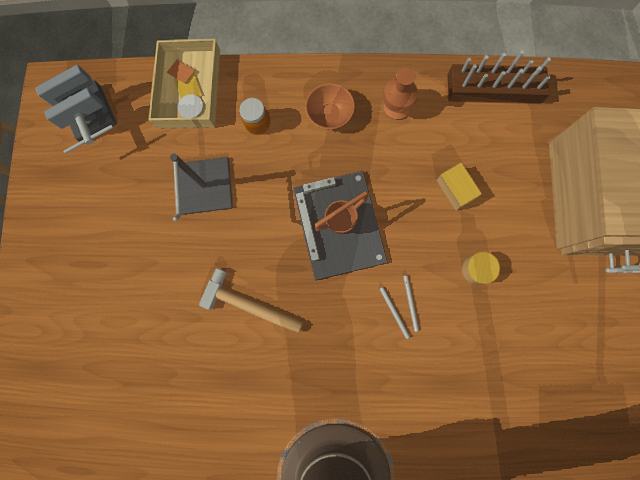

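View pics/scene0.png

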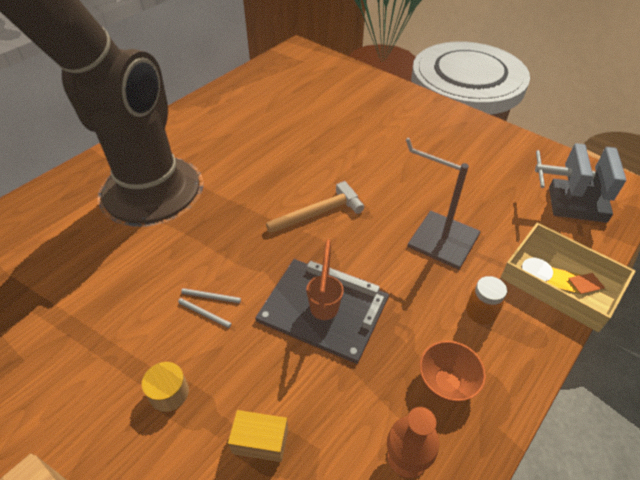

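Top view: jig is around (342,225), with its long stop on the left and short stop at the top. The pail is at (341,217), the hook post at (175,157) with its tip at (177,217), and the rectangular block at (460,186). Next I'll take enlarged crops.

Run:
```python
import cv2,numpy as np
t=cv2.imread("pics/top0.png");s=cv2.imread("pics/scene0.png")
def crop(im,x,y,w,h,k):
    o=cv2.resize(im[y:y+h,x:x+w],None,fx=k,fy=k,interpolation=cv2.INTER_CUBIC)
    for i in range(-x%10,w,10):
        cv2.line(o,(i*k,0),(i*k,6 if (x+i)%50 else 16),(255,255,255),1)
        if (x+i)%20==0: cv2.putText(o,str(x+i),(i*k,24),0,.35,(255,255,255),1)
    for j in range(-y%10,h,10):
        cv2.line(o,(0,j*k),(6,j*k),(255,255,255),1)
        if (y+j)%20==0: cv2.putText(o,str(y+j),(8,j*k+4),0,.35,(255,255,255),1)
    return o
a=crop(t,290,165,100,120,5)
b=crop(t,435,158,50,60,5); c=crop(t,165,150,50,60,5)
cv2.imwrite("pics/c1.png",np.hstack([a,np.vstack([b,c])]))
cv2.imwrite("pics/c2.png",np.hstack([crop(s,250,230,145,135,4)[:,:560],np.zeros((540,0,3),np.uint8)]))
```

```text
(no output)
```

View pics/c1.png

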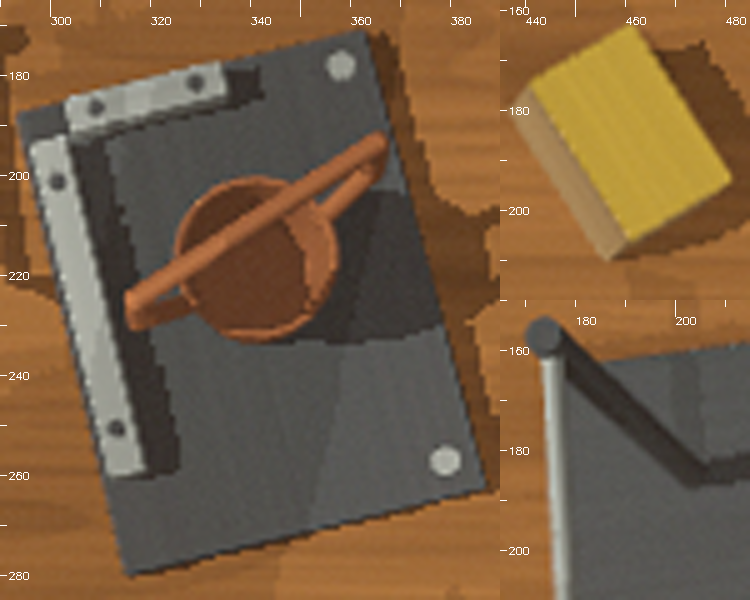

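```bash
cat > h.py <<'E'
import cv2,numpy as np
from bench import manip
def ray(n,p):
    m=manip.camera_model(n);K=np.array([[m["fx"],0,m["cx"]],[0,m["fy"],m["cy"]],[0,0,1]])
    R=cv2.Rodrigues(np.array(m["rvec"],float))[0]
    u=cv2.undistortPoints(np.array(p,float).reshape(-1,1,2),K,np.array(m["dist"]))[:,0]
    return -R.T@np.ravel(m["tvec"]), np.c_[u,np.ones(len(u))]@R
def pts(n,p,z):
    c,d=ray(n,p); return c+d*((z-c[2])/d[:,2])[:,None]
def proj(n,P):
    m=manip.camera_model(n);K=np.array([[m["fx"],0,m["cx"]],[0,m["fy"],m["cy"]],[0,0,1]])
    return cv2.projectPoints(np.array(P,float).reshape(-1,1,3),np.array(m["rvec"],float),np.array(m["tvec"],float),K,np.array(m["dist"]))[0][:,0]
def snap(n,f,box=None,k=1):
    im=cv2.cvtColor(manip.capture(n),cv2.COLOR_RGB2BGR);cv2.imwrite("pics/"+f+"_full.png",im)
    if box:
        x,y,w,h=box;im=cv2.resize(im[y:y+h,x:x+w],None,fx=k,fy=k,interpolation=cv2.INTER_CUBIC)
    cv2.imwrite("pics/"+f+".png",im)
E
python3 - <<'E'
from h import *
def ed(P):
    for i in range(len(P)):
        d=P[(i+1)%len(P)]-P[i];print("   ",P[i].round(4),"len",np.hypot(*d[:2]).round(4),"ang",np.arctan2(d[1],d[0]).round(3))
    print("   mean",P.mean(0).round(4))
print("plate");ed(pts("top",[(293.6,188),(363,171.4),(388,262.6),(316,280.6)],.014))
print("long");ed(pts("top",[(305,192),(319,259)],.032))
print("short");ed(pts("top",[(304,191.4),(335.6,183.6)],.032))
print("bar");ed(pts("top",[(316,225),(366,193)],.144))
print("block");ed(pts("top",[(441.6,175.6),(461.4,163.6),(481.4,193.6),(461,206.6)],.048))
print("hook post,arm,tip");print(pts("top",[(174,157)],.21),pts("top",[(177.6,210)],.2),pts("top",[(177,217)],.224))
# scene cross-check
print(pts("scene",[(464,167)],.21),pts("scene",[(408,140)],.224),pts("scene",[(409,150)],.2))
E
```

```text
plate
    [0.6123 0.0996 0.014 ] len 0.1574 ang -1.321
    [ 0.6512 -0.0529  0.014 ] len 0.208 ang -2.882
    [ 0.4502 -0.1063  0.014 ] len 0.1582 ang 1.828
    [0.4099 0.0466 0.014 ] len 0.2092 ang 0.256
   mean [ 0.5309 -0.0033  0.014 ]
long
    [0.5989 0.0729 0.032 ] len 0.1482 ang -2.92
    [0.4543 0.0403 0.032 ] len 0.1482 ang 0.222
   mean [0.5266 0.0566 0.032 ]
short
    [0.6002 0.0751 0.032 ] len 0.0703 ang -1.314
    [0.6181 0.0072 0.032 ] len 0.0703 ang 1.828
   mean [0.6091 0.0411 0.032 ]
bar
    [0.5069 0.0427 0.144 ] len 0.1132 ang -0.982
    [ 0.5697 -0.0514  0.144 ] len 0.1132 ang 2.159
   mean [ 0.5383 -0.0043  0.144 ]
block
    [ 0.6336 -0.2185  0.048 ] len 0.0514 ang -1.012
    [ 0.6608 -0.262   0.048 ] len 0.0769 ang -2.592
    [ 0.5952 -0.3022  0.048 ] len 0.0532 ang 2.142
    [ 0.5665 -0.2575  0.048 ] len 0.0776 ang 0.527
   mean [ 0.614 -0.26   0.048]
hook post,arm,tip
[[0.61905358 0.30205659 0.21      ]] [[0.52211315 0.29150392 0.2       ]] [[0.5045664  0.28319503 0.224     ]]
[[0.62164775 0.29960043 0.21      ]] [[0.506516   0.28445494 0.224     ]] [[0.51041964 0.28792504 0.2       ]]
```

View pics/c2.png

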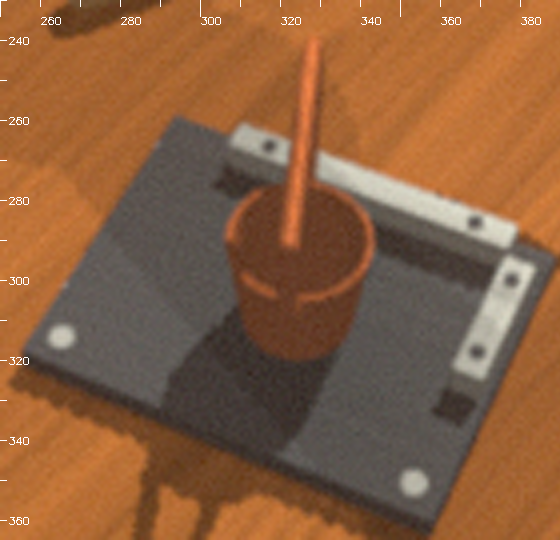

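The measurements agree with the given sizes: plate 0.208 x 0.158, bar 0.113, block 0.077 x 0.052, hook reach 0.116. Jig yaw is about 0.25 and hook yaw about 0.148. The crop also shows the pail upright in the middle of the jig with its bar seen edge-on.

```bash
cat >> h.py <<'E'
def go(P,a):
    """shift (cm, tool axes) and turn to put the TCP at P with tool x at world angle a"""
    s=manip.observe();R=np.array(s["tool_rot"]);c=np.arctan2(R[1,0],R[0,0])
    d=R.T@(np.array(P)-s["position"])*100; t=-((a-c+np.pi)%(2*np.pi)-np.pi)
    print("t %.2f"%s["time"],"shift",d.round(2),"turn %.3f"%t,"pos",np.round(s["position"],4),"ang %.3f"%c,"F",np.round(s["ft_force"],1),"w %.4f"%s["gripper_width"],"q",np.round(s["joint_positions"],2))
E
python3 -c "
from h import *
go([.556,-.031,.25],.589)"
```

```text
t 0.10 shift [-46.08 -53.23  -2.75] turn -1.917 pos [ 0.1501 -0.6063  0.2219] ang -1.328 F [ 0.5 -0.1 -0.6] w 0.0877 q [ 1.26  0.41 -0.01  1.6   0.01  1.13 -0.08]
```

```bash
python3 -m handwheel '[[[-46.1,-53.2,-2.8],-1.92,1],[[-46.1,-53.2,-2.8],-1.92,1],[[-46.1,-53.2,-2.8],-1.92,1],[[-46.1,-53.2,-2.8],-1.92,1],[[-46.1,-53.2,-2.8],-1.92,1],[[-46.1,-53.2,-2.8],-1.92,1],[[-46.1,-53.2,-2.8],-1.92,1],[[-46.1,-53.2,-2.8],-1.92,1]]' 40; python3 -c "
from h import *
go([.556,-.031,.25],.589)"
```

```text
time: 0.9
position: [0.3811, -0.2781, 0.2386]
tool_rot: [[0.993, -0.122, -0.0], [-0.122, -0.993, -0.0], [-0.0, 0.0, -1.0]]
ft_force: [0.5, -0.7, 0.2]
gripper_width: 0.0876
t 0.90 shift [ 14.35 -26.66  -1.15] turn -0.711 pos [ 0.3811 -0.2781  0.2386] ang -0.122 F [ 0.5 -0.7  0.2] w 0.0876 q [ 0.91  0.16 -0.43  1.91  0.08  1.08  0.33]
```

```bash
python3 -m handwheel '[[[14.2,-26.6,-1.2],-0.71,1],[[14.2,-26.6,-1.2],-0.71,1],[[14.2,-26.6,-1.2],-0.71,1],[[14.2,-26.6,-1.2],-0.71,1],[[14.2,-26.6,-1.2],-0.71,1],[[14.2,-26.6,-1.2],-0.71,1],[[14.2,-26.6,-1.2],-0.71,1],[[14.2,-26.6,-1.2],-0.71,1]]'; python3 -c "
from h import *
go([.556,-.031,.125],.589)"
```

```text
time: 1.7
position: [0.5553, -0.0329, 0.2499]
tool_rot: [[0.834, 0.552, -0.001], [0.552, -0.834, 0.001], [-0.001, -0.001, -1.0]]
ft_force: [0.3, -0.2, -0.2]
gripper_width: 0.088
t 1.70 shift [ 0.18 -0.11 12.49] turn -0.004 pos [ 0.5553 -0.0329  0.2499] ang 0.585 F [ 0.3 -0.2 -0.2] w 0.0880 q [ 0.5   0.35 -0.67  1.7   0.23  1.18  0.35]
```

```bash
python3 -m handwheel '[[[0.1,-0.1,4],0,1],[[0.1,-0.1,8],0,1],[[0.1,-0.1,11],0,1],[[0.1,-0.1,12.5],0,1],[[0.1,-0.1,12.5],0,1],[[0.1,-0.1,12.5],0,0.4],[[0.1,-0.1,12.5],0,0],[[0.1,-0.1,12.5],0,0]]' 50;  python3 -m handwheel '[[[0,0,0],0,0],[[0,0,0],0,0],[[0,0,0],0,0],[[0,0,0],0,0],[[0,0,0],0,0],[[0,0,0],0,0]]';python3 -c "
from h import *
go([.556,-.031,.125],.589)"
```

```text
time: 2.5
position: [0.5565, -0.0331, 0.127]
tool_rot: [[0.836, 0.549, 0.002], [0.549, -0.836, -0.0], [0.002, 0.002, -1.0]]
ft_force: [0.7, 0.0, 0.2]
gripper_width: 0.0675
time: 3.1
position: [0.5556, -0.0329, 0.1255]
tool_rot: [[0.835, 0.55, -0.0], [0.55, -0.835, -0.0], [-0.0, -0.0, -1.0]]
ft_force: [-0.8, -1.5, 0.3]
gripper_width: 0.0198
t 3.10 shift [ 0.14 -0.13  0.05] turn -0.007 pos [ 0.5556 -0.0329  0.1255] ang 0.582 F [-0.8 -1.5  0.3] w 0.0198 q [ 0.45  0.48 -0.62  1.84  0.34  0.94  0.25]
```

```bash
python3 -m handwheel '[[[0,0,0],0,0],[[0,0,0],0,0],[[0,0,0],0,0],[[0,0,0],0,0],[[0,0,-1],0,0],[[0,0,-2],0,0],[[0,0,-3],0,0],[[0,0,-3],0,0]]';python3 -c "
from h import *
go([.556,-.031,.125],.589); snap('top','g1',(280,130,120,120),4)"
```

```text
time: 3.9
position: [0.5566, -0.0328, 0.1575]
tool_rot: [[0.835, 0.55, 0.003], [0.55, -0.835, -0.0], [0.002, 0.002, -1.0]]
ft_force: [-0.4, 0.1, -3.2]
gripper_width: 0.0076
t 3.90 shift [ 0.04 -0.19  3.25] turn -0.007 pos [ 0.5566 -0.0328  0.1575] ang 0.582 F [-0.4  0.1 -3.2] w 0.0076 q [ 0.46  0.44 -0.64  1.81  0.31  0.99  0.28]
```

View pics/g1.png

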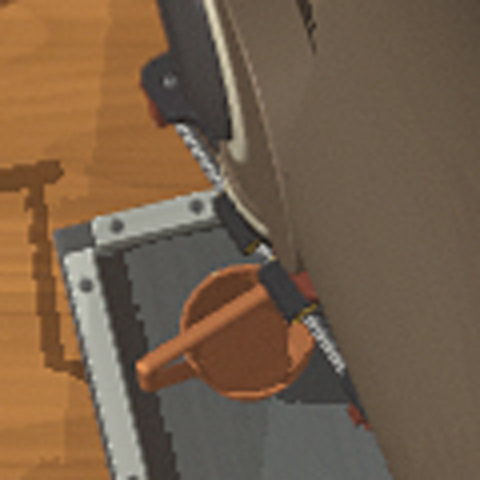

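Pail is gripped on its bar, with the free bar end at about full-image (315.5,223.5). I'll work out the pinch offset and then the waypoint by the hook.

Run:
```python
from h import *
s=manip.observe();e=pts("top",[(280+143/4,130+372/4)],s["position"][2]+.0185)[0];R=np.array(s["tool_rot"])
r=R.T@(e-s["position"])*1000;print("free end in tool mm",r.round(1))
for d in(.032,):
  go([.432+d*.147,.273-d*.989,.2245],.148); go([.5557+d*.147,.2914-d*.989,.2245],.148)
```

```text
free end in tool mm [ -1.6 -90.6 -18.6]
t 3.95 shift [  5.1  -29.48  -6.82] turn 0.434 pos [ 0.5562 -0.033   0.1566] ang 0.582 F [ 0.6  0.1 -1.5] w 0.0082 q [ 0.46  0.44 -0.64  1.81  0.31  0.99  0.28]
t 3.95 shift [ 16.45 -24.22  -6.8 ] turn 0.434 pos [ 0.5562 -0.033   0.1566] ang 0.582 F [ 0.6  0.1 -1.5] w 0.0082 q [ 0.46  0.44 -0.64  1.81  0.31  0.99  0.28]
```

```bash
python3 -m handwheel '[[[0,0,-3.5],0,0],[[0,-3,-6.8],0.05,0],[[1,-7,-6.8],0.12,0],[[2,-12,-6.8],0.2,0],[[3,-17,-6.8],0.28,0],[[4,-22,-6.8],0.36,0],[[4.8,-26.5,-6.8],0.43,0],[[5.1,-29.4,-6.8],0.43,0]]'; python3 -m handwheel '[[[0,0,0],0,0],[[0,0,0],0,0],[[0,0,0],0,0],[[0,0,0],0,0]]'
python3 - <<'E'
from h import *
d=.034
go([.432+d*.147,.273-d*.989,.2245],.148); go([.5557+d*.147,.2914-d*.989,.2245],.148)
im=[]
for n,b in(("top",(150,140,110,140)),("scene",(330,110,150,140))):
    c=cv2.cvtColor(manip.capture(n),cv2.COLOR_RGB2BGR);x,y,w,h=b
    im.append(cv2.resize(c[y:y+h,x:x+w],None,fx=3,fy=3,interpolation=cv2.INTER_CUBIC))
cv2.imwrite("pics/w1.png",np.hstack(im))
E
```

```text
time: 4.75
position: [0.4344, 0.2444, 0.2237]
tool_rot: [[0.988, 0.153, 0.0], [0.153, -0.988, 0.001], [0.0, -0.001, -1.0]]
ft_force: [0.3, 0.3, -2.3]
gripper_width: 0.0078
time: 5.15
position: [0.4373, 0.2393, 0.2233]
tool_rot: [[0.989, 0.149, -0.0], [0.149, -0.989, -0.001], [-0.0, 0.001, -1.0]]
ft_force: [0.3, -0.6, -2.5]
gripper_width: 0.008
t 5.15 shift [-0.03 -0.01 -0.12] turn 0.002 pos [0.4373 0.2393 0.2233] ang 0.150 F [ 0.3 -0.6 -2.5] w 0.0080 q [ 0.02  0.28 -0.73  1.86  0.21  1.08 -0.64]
t 5.15 shift [12.48  0.02 -0.12] turn 0.002 pos [0.4373 0.2393 0.2233] ang 0.150 F [ 0.3 -0.6 -2.5] w 0.0080 q [ 0.02  0.28 -0.73  1.86  0.21  1.08 -0.64]
```

View pics/w1.png

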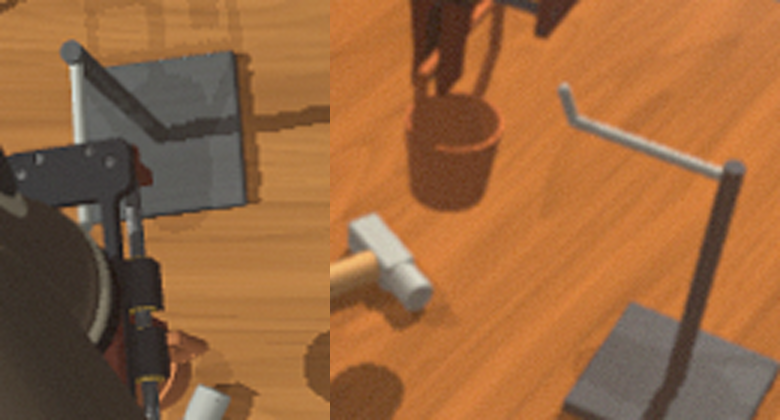

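The right panel shows the pail hanging upright, rim centre at scene pixel ~(371,150), below and before the hook tip at (518,139). I'll check the rim centre position numerically, then thread the hook.

```bash
python3 - <<'E'
from h import *
print(pts("scene",[(330+(454-330)/3,110+123/3)],.172), "expect .432 .273")
E
python3 -m handwheel '[[[2,0,-0.2],0,0],[[4,0,-0.2],0,0],[[6,0,-0.2],0,0],[[8,0,-0.2],0,0],[[10,0,-0.2],0,0],[[11.5,0,-0.2],0,0],[[12.5,0,-0.2],0,0],[[12.5,0,-0.2],0,0]]'
python3 - <<'E'
from h import *
d=.034
go([.5557+d*.147,.2914-d*.989,.19],.148)
im=[]
for n,b in(("top",(150,140,110,140)),("scene",(370,90,150,140))):
    c=cv2.cvtColor(manip.capture(n),cv2.COLOR_RGB2BGR);x,y,w,h=b
    im.append(cv2.resize(c[y:y+h,x:x+w],None,fx=3,fy=3,interpolation=cv2.INTER_CUBIC))
cv2.imwrite("pics/w2.png",np.hstack(im))
E
```

```text
[[0.43701454 0.26849826 0.172     ]] expect .432 .273
time: 6.05
position: [0.5612, 0.259, 0.225]
tool_rot: [[0.989, 0.15, -0.001], [0.15, -0.989, 0.0], [-0.0, -0.0, -1.0]]
ft_force: [-0.4, -0.3, -3.2]
gripper_width: 0.0077
t 6.05 shift [-0.06  0.12  3.5 ] turn 0.002 pos [0.5612 0.259  0.225 ] ang 0.150 F [-0.4 -0.3 -3.2] w 0.0077 q [-0.04  0.48 -0.66  1.58  0.31  1.19 -0.62]
```

View pics/w2.png

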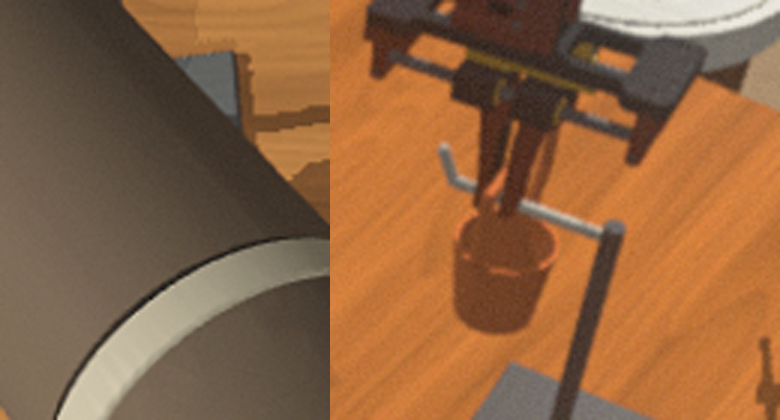

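The arm passes between the bar and the rim (rim at crop (507,245), arm over it). Lowering.

```bash
python3 -m handwheel '[[[0,0.1,1],0,0],[[0,0.1,2],0,0],[[0,0.1,2.7],0,0],[[0,0.1,3.1],0,0],[[0,0.1,3.3],0,0],[[0,0.1,3.4],0,0],[[0,0.1,3.4],0,0],[[0,0.1,3.4],0,0]]'; python3 -c "
from h import *
go([.56,.26,.19],.148)"
```

```text
time: 6.95
position: [0.5604, 0.2588, 0.1918]
tool_rot: [[0.988, 0.151, 0.0], [0.151, -0.988, 0.0], [0.0, -0.0, -1.0]]
ft_force: [-0.2, 0.2, -1.6]
gripper_width: 0.0078
t 6.95 shift [-0.02 -0.12  0.18] turn 0.004 pos [0.5604 0.2588 0.1918] ang 0.152 F [-0.2  0.2 -1.6] w 0.0078 q [-0.05  0.51 -0.65  1.62  0.33  1.13 -0.64]
```

```bash
python3 -m handwheel '[[[0,0,0.1],0,0],[[0,0,0.2],0,0],[[0,0,0.3],0,0],[[0,0,0.3],0,0]]';python3 -m handwheel '[[[0,0,0.1],0,0],[[0,0,0.2],0,0],[[0,0,0.2],0,0]]'
```

```text
time: 7.35
position: [0.5606, 0.2587, 0.189]
tool_rot: [[0.988, 0.151, 0.001], [0.151, -0.988, 0.0], [0.001, -0.0, -1.0]]
ft_force: [-0.9, -0.5, 2.6]
gripper_width: 0.0081
time: 7.65
position: [0.5609, 0.2587, 0.1877]
tool_rot: [[0.989, 0.151, 0.002], [0.151, -0.989, 0.0], [0.002, 0.0, -1.0]]
ft_force: [-0.8, -3.3, 8.2]
gripper_width: 0.0079
```

```bash
python3 -m handwheel '[[[0,0,-0.2],0,0],[[0,0,-0.2],0,0.1],[[0,0,-0.2],0,0.2],[[0,0,-0.2],0,0.4],[[0,0,-0.2],0,0.4],[[0,0,-0.2],0,0.4],[[0,0,-0.2],0,0.4],[[0,0,-0.2],0,0.4]]'
python3 -m handwheel '[[[0,0,-0.8],0,0.4],[[0,0,-2],0,0.4],[[0,0,-4],0,0.4],[[0,0,-7],0,0.4],[[0,0,-10],0,0.4],[[0,0,-10],0,0.4]]'
python3 -c "
from h import *
m=np.array([.614,-.26]);go([*m,.15],-1.044)"
```

```text
time: 8.45
position: [0.5603, 0.2587, 0.1885]
tool_rot: [[0.988, 0.151, -0.0], [0.151, -0.988, -0.0], [-0.0, -0.0, -1.0]]
ft_force: [0.7, -0.1, 0.3]
gripper_width: 0.0351
time: 9.05
position: [0.5618, 0.2603, 0.2942]
tool_rot: [[0.988, 0.151, 0.007], [0.151, -0.988, 0.004], [0.008, -0.003, -1.0]]
ft_force: [-0.5, -0.5, -0.5]
gripper_width: 0.0347
t 9.05 shift [-2.82 52.25 14.27] turn 1.196 pos [0.5618 0.2603 0.2942] ang 0.152 F [-0.5 -0.5 -0.5] w 0.0347 q [-0.03  0.43 -0.68  1.49  0.28  1.32 -0.59]
```

```bash
python3 -m handwheel '[[[-0.3,4,0],0.1,0.4],[[-0.5,9,0],0.25,0.6],[[-0.8,14,0],0.4,1],[[-1,19,0],0.55,1],[[-1.3,24,2],0.7,1],[[-1.5,29,4],0.85,1],[[-1.8,34,6],1,1],[[-2,39,8],1.12,1]]'
python3 - <<'E'
from h import *
go([.614,-.26,.15],-1.044)
im=[]
for n,b in(("top",(150,130,110,140)),("scene",(370,90,150,140))):
    c=cv2.cvtColor(manip.capture(n),cv2.COLOR_RGB2BGR);x,y,w,h=b
    im.append(cv2.resize(c[y:y+h,x:x+w],None,fx=3,fy=3,interpolation=cv2.INTER_CUBIC))
cv2.imwrite("pics/w3.png",np.hstack(im))
E
```

```text
time: 9.85
position: [0.5979, -0.1172, 0.2143]
tool_rot: [[0.562, -0.827, 0.001], [-0.827, -0.562, -0.0], [0.001, -0.0, -1.0]]
ft_force: [1.0, 0.4, 0.7]
gripper_width: 0.0865
t 9.85 shift [12.72  6.7   6.44] turn 0.070 pos [ 0.5979 -0.1172  0.2143] ang -0.974 F [1.  0.4 0.7] w 0.0865 q [ 0.37  0.42 -0.35  1.63  0.15  1.12 -0.99]
```

View pics/w3.png

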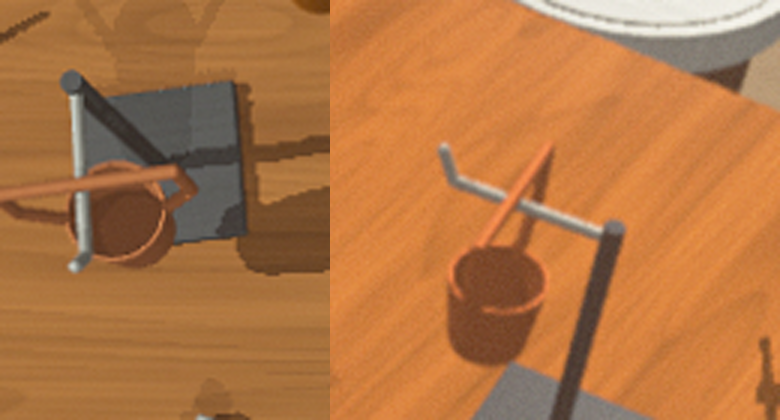

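The pail hangs from its bar on the level arm (bar crosses the arm at crop (80,185), tip at (75,265)). On to the block.

```bash
python3 -m handwheel '[[[4,2,2],0.07,1],[[8,4,4],0.07,1],[[11,6,6.4],0.07,1],[[12.6,6.7,6.4],0.07,1],[[12.6,6.7,6.4],0.07,1],[[12.6,6.7,6.4],0.07,1]]'
python3 - <<'E'
from h import *
go([.614,-.26,.023],-1.044)
E
```

```text
time: 10.55
position: [0.6154, -0.2548, 0.1518]
tool_rot: [[0.509, -0.861, 0.002], [-0.861, -0.509, 0.001], [-0.0, -0.002, -1.0]]
ft_force: [-0.5, 0.9, -0.6]
gripper_width: 0.0878
t 10.55 shift [ 0.37  0.41 12.88] turn 0.008 pos [ 0.6154 -0.2548  0.1518] ang -1.036 F [-0.5  0.9 -0.6] w 0.0878 q [ 0.51  0.56 -0.28  1.55  0.17  1.05 -0.85]
```

```bash
python3 -m handwheel '[[[0.2,0.3,4],0,1],[[0.2,0.3,8],0,1],[[0.2,0.3,11],0,1],[[0.2,0.3,12.8],0,1],[[0.2,0.3,12.8],0,1],[[0.2,0.3,12.8],0,0.8],[[0.2,0.3,12.8],0,0.3],[[0.2,0.3,12.8],0,0.3]]' 60
python3 -m handwheel '[[[0,0,0],0,0.3],[[0,0,0],0,0.3],[[0,0,0],0,0.3],[[0,0,0],0,0.3],[[0,0,0],0,0.3],[[0,0,0],0,0.3]]'
python3 - <<'E'
from h import *
go([.614,-.26,.023],-1.044)
E
```

```text
time: 11.35
position: [0.6139, -0.2602, 0.0244]
tool_rot: [[0.508, -0.861, 0.003], [-0.861, -0.508, -0.001], [0.002, -0.002, -1.0]]
ft_force: [-0.5, 0.3, -0.1]
gripper_width: 0.0672
time: 11.95
position: [0.613, -0.2606, 0.0232]
tool_rot: [[0.508, -0.861, 0.001], [-0.861, -0.508, -0.0], [0.001, -0.0, -1.0]]
ft_force: [-0.9, 0.2, 5.7]
gripper_width: 0.0517
t 11.95 shift [ 0.   -0.12  0.02] turn 0.006 pos [ 0.613  -0.2606  0.0232] ang -1.038 F [-0.9  0.2  5.7] w 0.0517 q [ 0.5   0.7  -0.25  1.64  0.22  0.83 -0.88]
```

```bash
python3 -m handwheel '[[[0,0,-2],0,0.3],[[0,0,-5],0,0.3],[[0,0,-8],0,0.3],[[0,0,-8],0,0.3],[[0,0,-8],0,0.3]]'
python3 - <<'E'
from h import *
go([.5496,.0095,.1],-1.32)
E
```

```text
time: 12.45
position: [0.6124, -0.2604, 0.102]
tool_rot: [[0.508, -0.861, -0.0], [-0.861, -0.508, -0.0], [0.0, 0.0, -1.0]]
ft_force: [0.6, 0.2, -2.6]
gripper_width: 0.0516
t 12.45 shift [-26.44  -8.3    0.2 ] turn 0.282 pos [ 0.6124 -0.2604  0.102 ] ang -1.038 F [ 0.6  0.2 -2.6] w 0.0516 q [ 0.51  0.61 -0.27  1.59  0.19  0.97 -0.86]
```

```bash
python3 -m handwheel '[[[-4,-1.2,0],0.04,0.3],[[-8,-2.4,0],0.1,0.3],[[-12,-3.7,0],0.15,0.3],[[-16,-5,0],0.2,0.3],[[-20,-6.3,0],0.25,0.3],[[-24,-7.5,0],0.28,0.3],[[-26.4,-8.3,0],0.28,0.3],[[-26.4,-8.3,0],0.28,0.3]]'
python3 -m handwheel '[[[0,0,0],0,0.3],[[0,0,0],0,0.3],[[0,0,0],0,0.3]]'
python3 - <<'E'
from h import *
go([.5496,.0095,.038],-1.32); snap("scene","b1",(240,220,170,150),4)
E
```

```text
time: 13.25
position: [0.5478, 0.0142, 0.1006]
tool_rot: [[0.257, -0.967, -0.004], [-0.967, -0.257, 0.002], [-0.003, 0.003, -1.0]]
ft_force: [-0.2, -0.2, -2.3]
gripper_width: 0.0518
time: 13.55
position: [0.5499, 0.0076, 0.1017]
tool_rot: [[0.248, -0.969, -0.001], [-0.969, -0.248, -0.001], [0.0, 0.001, -1.0]]
ft_force: [-0.2, 0.2, -3.2]
gripper_width: 0.0518
t 13.55 shift [-0.19 -0.02  6.37] turn -0.000 pos [0.5499 0.0076 0.1017] ang -1.320 F [-0.2  0.2 -3.2] w 0.0518 q [ 0.11  0.44 -0.27  1.89  0.15  0.83 -1.56]
```

View pics/b1.png

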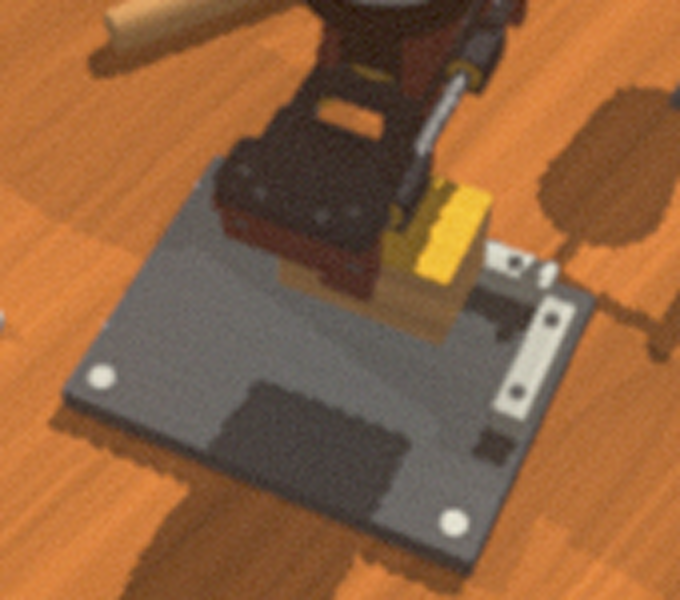

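The block is held level above the plate (near top edge at crop (440,240)), away from both stops and aligned with them. Lowering to touch.

```bash
python3 -m handwheel '[[[0,0,2],0,0.3],[[0,0,4],0,0.3],[[0,0,5.5],0,0.3],[[0,0,6.2],0,0.3],[[0,0,6.4],0,0.3],[[0,0,6.4],0,0.3]]'
python3 -m handwheel '[[[0,0,0.1],0,0.3],[[0,0,0.1],0,0.3]]'
python3 -m handwheel '[[[0,0,0.1],0,0.3],[[0,0,0.1],0,0.3]]'
```

```text
time: 14.2
position: [0.5503, 0.009, 0.0386]
tool_rot: [[0.25, -0.968, 0.0], [-0.968, -0.25, -0.0], [0.0, -0.0, -1.0]]
ft_force: [-0.1, -0.2, -2.2]
gripper_width: 0.0517
time: 14.4
position: [0.5505, 0.0092, 0.038]
tool_rot: [[0.25, -0.968, 0.001], [-0.968, -0.25, -0.0], [0.0, -0.001, -1.0]]
ft_force: [-0.5, -0.4, -2.2]
gripper_width: 0.0517
time: 14.6
position: [0.5505, 0.0093, 0.0371]
tool_rot: [[0.25, -0.968, 0.001], [-0.968, -0.25, -0.0], [0.0, -0.001, -1.0]]
ft_force: [-1.3, 0.8, 3.4]
gripper_width: 0.052
```

```bash
python3 -m handwheel '[[[0,-0.7,0],0,0.3],[[0,-1.4,0],0,0.3],[[0,-1.9,0],0,0.3],[[0,-2.1,0],0,0.3],[[0,-2.1,0],0,0.3]]'
python3 -m handwheel '[[[0,-0.2,0],0,0.3],[[0,-0.3,0],0,0.3],[[0,-0.3,0],0,0.3]]'
python3 -m handwheel '[[[0,-0.1,0],0,0.3],[[0,-0.2,0],0,0.3],[[0,-0.2,0],0,0.3]]'
```

```text
time: 15.1
position: [0.5699, 0.0141, 0.0371]
tool_rot: [[0.25, -0.968, -0.001], [-0.968, -0.25, -0.001], [0.001, 0.001, -1.0]]
ft_force: [-6.1, -1.8, 8.7]
gripper_width: 0.052
time: 15.4
position: [0.5715, 0.0145, 0.0372]
tool_rot: [[0.25, -0.968, -0.003], [-0.968, -0.25, -0.002], [0.001, 0.004, -1.0]]
ft_force: [-10.0, -2.2, 13.8]
gripper_width: 0.0516
time: 15.7
position: [0.5715, 0.0145, 0.0372]
tool_rot: [[0.249, -0.968, -0.007], [-0.968, -0.249, -0.002], [0.001, 0.007, -1.0]]
ft_force: [-15.7, -3.6, 21.3]
gripper_width: 0.0514
```

```bash
python3 -m handwheel '[[[0,0,-0.1],0,0.3],[[0,0,-0.2],0,0.3],[[0,0,-0.2],0,0.3]]'
python3 -m handwheel '[[[0,0,-0.1],0,0.3],[[0,0,-0.1],0,0.3]]'
```

```text
time: 16.0
position: [0.5716, 0.0145, 0.0375]
tool_rot: [[0.249, -0.968, -0.007], [-0.968, -0.249, -0.002], [0.0, 0.007, -1.0]]
ft_force: [-9.6, -1.6, 1.3]
gripper_width: 0.0516
time: 16.2
position: [0.5716, 0.0146, 0.038]
tool_rot: [[0.249, -0.968, -0.007], [-0.968, -0.249, -0.002], [-0.0, 0.007, -1.0]]
ft_force: [-6.9, -2.6, -3.2]
gripper_width: 0.0514
```

```bash
python3 -m handwheel '[[[-0.6,0.1,0.05],0,0.3],[[-1.2,0.1,0.05],0,0.3],[[-1.8,0.1,0.05],0,0.3],[[-2.2,0.1,0.05],0,0.3],[[-2.2,0.1,0.05],0,0.3]]'
python3 -m handwheel '[[[-0.2,0,0],0,0.3],[[-0.3,0,0],0,0.3],[[-0.3,0,0],0,0.3]]'
python3 -m handwheel '[[[-0.1,0,0],0,0.3],[[-0.2,0,0],0,0.3],[[-0.2,0,0],0,0.3]]'
```

```text
time: 16.7
position: [0.5661, 0.0358, 0.0378]
tool_rot: [[0.25, -0.968, -0.005], [-0.968, -0.25, -0.002], [0.0, 0.006, -1.0]]
ft_force: [-6.5, -1.7, -3.3]
gripper_width: 0.0515
time: 17.0
position: [0.5655, 0.038, 0.0378]
tool_rot: [[0.249, -0.969, -0.005], [-0.969, -0.249, -0.002], [0.001, 0.006, -1.0]]
ft_force: [-4.1, -4.2, -2.6]
gripper_width: 0.0518
time: 17.3
position: [0.5651, 0.0398, 0.0379]
tool_rot: [[0.249, -0.969, -0.005], [-0.969, -0.249, -0.002], [0.001, 0.006, -1.0]]
ft_force: [-4.4, -3.7, -2.3]
gripper_width: 0.0518
```

```bash
python3 -m handwheel '[[[0,0,0.1],0,0.3],[[-0.1,0,0.1],0,0.3],[[-0.2,0,0.1],0,0.3],[[-0.2,0,0.1],0,0.3]]'
python3 -m handwheel '[[[-0.1,0,0],0,0.3],[[-0.2,0,0],0,0.3],[[-0.2,0,0],0,0.3]]'
```

```text
time: 17.7
position: [0.5649, 0.0403, 0.0374]
tool_rot: [[0.248, -0.969, -0.005], [-0.969, -0.248, -0.004], [0.003, 0.005, -1.0]]
ft_force: [-6.4, -7.1, 1.8]
gripper_width: 0.0516
time: 18.0
position: [0.5645, 0.042, 0.0374]
tool_rot: [[0.247, -0.969, -0.005], [-0.969, -0.247, -0.004], [0.003, 0.005, -1.0]]
ft_force: [-5.3, -7.5, 1.9]
gripper_width: 0.0519
```

```bash
python3 -m handwheel '[[[-0.1,0,0],0,0.3],[[-0.2,0,0],0,0.3],[[-0.2,0,0],0,0.3]]'
python3 -m handwheel '[[[-0.1,0,0],0,0.3],[[-0.2,0,0],0,0.3],[[-0.2,0,0],0,0.3]]'
```

```text
time: 18.3
position: [0.5643, 0.0426, 0.0374]
tool_rot: [[0.247, -0.969, -0.004], [-0.969, -0.247, -0.006], [0.004, 0.005, -1.0]]
ft_force: [-3.6, -12.0, 1.7]
gripper_width: 0.0518
time: 18.6
position: [0.5643, 0.0427, 0.0375]
tool_rot: [[0.246, -0.969, -0.003], [-0.969, -0.246, -0.007], [0.006, 0.005, -1.0]]
ft_force: [-2.7, -15.5, 2.5]
gripper_width: 0.0516
```

Both stops felt. Now I'll redo it cleanly: ease off the long stop, press the short stop firmly, then press the long stop, so friction can't hide the push on either one.

```bash
python3 -m handwheel '[[[0.15,0,0],0,0.3],[[0.3,0,0],0,0.3],[[0.3,0,0],0,0.3]]'
python3 -m handwheel '[[[0,-0.1,0],0,0.3],[[0,-0.2,0],0,0.3],[[0,-0.2,0],0,0.3]]'
python3 -m handwheel '[[[0,-0.1,0],0,0.3],[[0,-0.2,0],0,0.3],[[0,-0.2,0],0,0.3]]'
```

```text
time: 18.9
position: [0.5643, 0.0426, 0.0374]
tool_rot: [[0.247, -0.969, -0.004], [-0.969, -0.247, -0.004], [0.003, 0.005, -1.0]]
ft_force: [-5.0, -8.8, 2.4]
gripper_width: 0.0518
time: 19.2
position: [0.5643, 0.0426, 0.0374]
tool_rot: [[0.247, -0.969, -0.008], [-0.969, -0.247, -0.006], [0.003, 0.009, -1.0]]
ft_force: [-12.9, -9.4, 9.2]
gripper_width: 0.0514
time: 19.5
position: [0.5644, 0.0426, 0.0375]
tool_rot: [[0.247, -0.969, -0.012], [-0.969, -0.247, -0.007], [0.004, 0.013, -1.0]]
ft_force: [-19.0, -11.7, 16.6]
gripper_width: 0.0511
```

```bash
python3 -m handwheel '[[[0.3,0.2,0],0,0.3],[[0.6,0.2,0],0,0.3],[[0.9,0.2,0],0,0.3],[[0.9,0.2,0],0,0.3]]'
python3 -m handwheel '[[[-0.2,0,0],0,0.3],[[-0.4,0,0],0,0.3],[[-0.6,0,0],0,0.3],[[-0.6,0,0],0,0.3]]'
python3 -m handwheel '[[[-0.2,0,0],0,0.3],[[-0.4,0,0],0,0.3],[[-0.6,0,0],0,0.3],[[-0.6,0,0],0,0.3]]'
python3 -m handwheel '[[[-0.2,0,0],0,0.3],[[-0.3,0,0],0,0.3],[[-0.3,0,0],0,0.3]]'
```

```text
time: 19.9
position: [0.5645, 0.0417, 0.0375]
tool_rot: [[0.253, -0.967, -0.011], [-0.967, -0.253, 0.002], [-0.005, 0.01, -1.0]]
ft_force: [-19.2, 8.3, 14.5]
gripper_width: 0.0521
time: 20.3
position: [0.5645, 0.0421, 0.0374]
tool_rot: [[0.249, -0.968, -0.009], [-0.968, -0.249, -0.003], [0.001, 0.009, -1.0]]
ft_force: [-14.0, -5.3, 10.0]
gripper_width: 0.0517
time: 20.7
position: [0.5644, 0.0426, 0.0375]
tool_rot: [[0.246, -0.969, -0.007], [-0.969, -0.246, -0.009], [0.007, 0.009, -1.0]]
ft_force: [-9.1, -17.4, 8.7]
gripper_width: 0.0516
time: 21.0
position: [0.5643, 0.0428, 0.0376]
tool_rot: [[0.244, -0.97, -0.006], [-0.97, -0.244, -0.011], [0.01, 0.009, -1.0]]
ft_force: [-7.8, -24.4, 8.2]
gripper_width: 0.0518
```

```bash
python3 -m handwheel '[[[-0.15,0,0],0,0.3],[[-0.25,0,0],0,0.3],[[-0.25,0,0.1],0,0.3],[[-0.25,0,0.15],0,0.3],[[-0.25,0,0.15],0,0.3],[[-0.25,0,0.15],0,0.3]]'
python3 - <<'E'
from h import *
im=[]
for n,b in(("top",(285,150,110,150)),("scene",(240,210,150,150))):
    c=cv2.cvtColor(manip.capture(n),cv2.COLOR_RGB2BGR);x,y,w,h=b
    im.append(cv2.resize(c[y:y+h,x:x+w],None,fx=3,fy=3,interpolation=cv2.INTER_CUBIC))
    if n=="scene": im.append(cv2.resize(c[100:250,370:480],None,fx=3,fy=3)[:450,:])
cv2.imwrite("pics/f1.png",np.hstack([i[:, :260] if k==0 else i for k,i in enumerate(im)])[:,:800])
s=manip.observe();R=np.array(s["tool_rot"]);j=.25;f=s["ft_force"]
print("t",s["time"],"jig F",(f[0]*np.cos(j)+f[1]*np.sin(j)).round(1),(-f[0]*np.sin(j)+f[1]*np.cos(j)).round(1),f[2].round(1),"yaw %.3f"%np.arctan2(R[1,0],R[0,0]),s["position"])
E
```

```text
time: 21.6
position: [0.5644, 0.0428, 0.0376]
tool_rot: [[0.243, -0.97, -0.005], [-0.97, -0.243, -0.014], [0.012, 0.008, -1.0]]
ft_force: [-10.3, -29.2, 22.8]
gripper_width: 0.052
t 21.7 jig F -17.8 -27.0 23.2 yaw -1.325 [0.56433361 0.04281886 0.03757809]
```

View pics/f1.png

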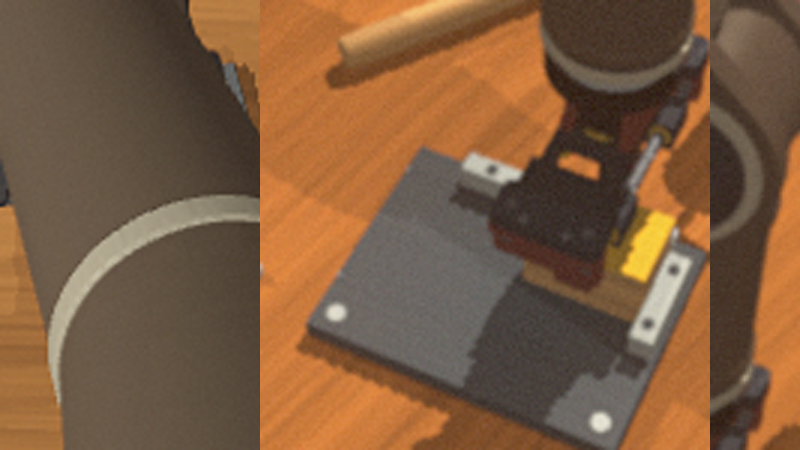

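The block is seated in the corner: its end touches the short stop at scene-panel pixels (640,300), and the fingers are above the bars. The long-stop contact is hidden behind the hand, so there I rely on the force. I'll press down a little more for flatness, then check that it's steady.

```bash
python3 -m handwheel '[[[0,0,0.1],0,0.3],[[0,0,0.1],0,0.3],[[0,0,0.1],0,0.3],[[0,0,0.1],0,0.3],[[0,0,0.1],0,0.3],[[0,0,0.1],0,0.3],[[0,0,0.1],0,0.3],[[0,0,0.1],0,0.3]]'
python3 - <<'E'
from h import *
s=manip.observe();R=np.array(s["tool_rot"]);j=.25;f=s["ft_force"]
print("jig F",(f[0]*np.cos(j)+f[1]*np.sin(j)).round(1),(-f[0]*np.sin(j)+f[1]*np.cos(j)).round(1),f[2].round(1),s["ft_torque"])
# pail still on the hook? compare copper pixels in the scene view with earlier hung one
a=cv2.imread("pics/w3.png"); c=cv2.cvtColor(manip.capture("scene"),cv2.COLOR_RGB2BGR); cv2.imwrite("pics/last.png",cv2.resize(c[80:260,240:500],None,fx=3,fy=3))
E
```

```text
time: 22.5
position: [0.5643, 0.0428, 0.0375]
tool_rot: [[0.243, -0.97, -0.005], [-0.97, -0.243, -0.014], [0.013, 0.008, -1.0]]
ft_force: [-13.4, -30.4, 31.8]
gripper_width: 0.0519
jig F -20.5 -26.1 31.8 [-6.63601569  2.98490095  0.46664635]
```

View pics/last.png

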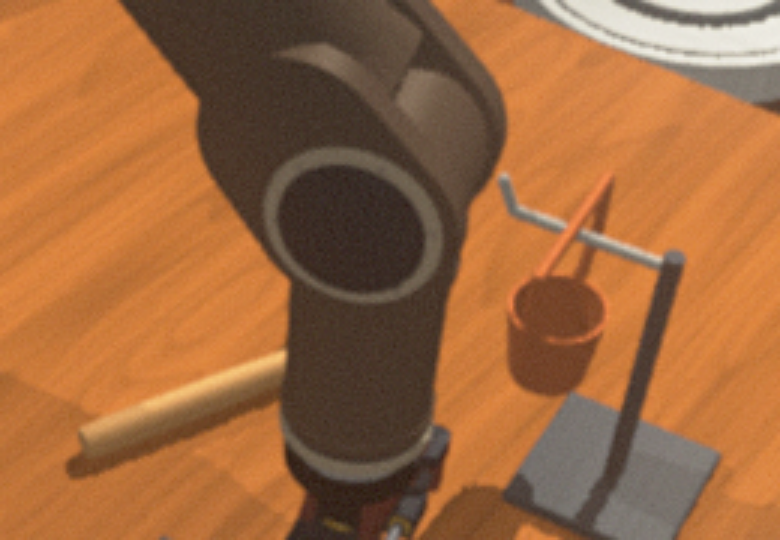

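The pail hangs on the hook by its bar at about (555,270), away from the arm. The forces on both stops are steady, so I'm handing in.

```bash
python3 -c "
from bench import manip
print(manip.finish_job())"
```

```text
the job is handed in; nothing more can be done
None
```

I hung the pail by its handle on the hook, then slid the rectangular block into the jig's corner. I handed in at about 22.6 s, still gripping the block at 60 N and pressing it on both stops. I left the round block and the hammer alone.

**Last checks**
- **Pail:** the final picture shows it hanging by its bar on the level arm, clear of the robot.
- **Force on the block:** the push measured at the wrist was about 20 N towards the short stop, 26 N towards the long stop and 32 N down. Friction carries an unknown part of each sideways push. I pressed the short stop first, then the long stop, so that both should really be loaded.
- **Position:** the block stopped at the same place each time I pushed it against the long stop. The block's end shows flush against the short stop in the picture.

**Less certain**
- **Long side:** the hand hid the long-stop contact, so flushness there rests on force and position only.
- **Flatness:** the tool leaned about 0.8° under load and sat about 0.4 mm higher than at first touch. The block may be tilted by a fraction of a degree.
- **Corner position:** the block came to rest about 3–4 mm from where my picture measurement put it, more than the 2 mm calibration. I went by contact instead.

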